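Take the flat battery out of the cold-room alarm

ROBOT

A 7-joint arm with a two-finger parallel gripper is mounted at the origin on the work surface. World frame = base frame: x ahead of the robot, y to its left, z up, the work surface at z = 0. Lengths are in m, angles in degrees, forces in N, time in s.
With the tool pointing down it reaches from about 0.425 to 1.025 m from the base axis. Payload 9.4 kg.
Tool frame: the origin (TCP) lies on the centre line of the jaws, within the pads' length; the fingertips stand 14 mm ahead of it and the grasp point (between the pads) lies 5 mm behind it (nose_length is the distance from the TCP to the fingertips, in m); z points along the fingers, y is the line along which they close (so a half turn about z gives the same grasp; the last joint's range is limited). The gripper opens to 93 mm and grips with 3 to 60 N. Pads are 15 mm wide; open, the fingers measure 128 mm over their backs; the gripper's body (75 mm by 188 mm) begins 65 mm behind the grasp point.
Start: joints at [-77.905, 34.337, -0.143, 91.639, 0.103, 54.024, -4.572], TCP at [0.206, 0.695, 0.21] pointing down, gripper open.
Joint ranges: [-147.43, 147.43], [-19.82, 112.94], [-74.19, 73.91], [6.32, 146.72], [-59.91, 239.91], [6.04, 106.73], [-150.56, 150.56]. Speed limits (degrees/s): [127.2, 127.2, 172.46, 172.46, 180, 180, 180].

INTERFACE

Orientations are given as [roll, pitch, yaw] about the fixed x, y, z axes, in that order (R = Rz(yaw) Ry(pitch) Rx(roll)).
In Python, from bench import move_ptp, move_l, move_j, command_gripper, sleep, solve_ik, get_obs, get_image, IKError, sign_off, nose_length gives the robot as it stands. Calls block until the motion is done:
- move_ptp(position, orientation): joint-space move of the TCP to a pose.
- move_l(position, speed=0.15, orientation=None, stop_force=None): straight line of the TCP; orientation=None keeps the orientation; speed is the mean speed in m/s. With stop_force (N) it stops when the force on the tool has changed by that much, and returns True; else False.
- move_j(angles): joint-space move.
- command_gripper(opening): finger opening in m; the grip force is fixed at half the most; returns when the fingers have stopped.
- sleep(seconds).
- solve_ik(position, orientation): joint angles nearest the present ones, or None.
- get_obs(): the state.
- get_image(name): name is "scene" or "top" or "wrist"; returns a dict with "pixels" (480x640x3 uint8, red, green, blue), "vfov" (degrees; the focal length in pixels is half the picture's height over the tangent of half this angle, whatever the lens; pixels are square), "cx", "cy" (the principal point, pixels), "rvec" (rotation vector, rad) and "tvec" (3), from world to camera coordinates, as OpenCV has them; the wrist camera has in their place "T_tool_cam" (4x4, takes a point from camera to tool coordinates, whose origin is the TCP and whose axes are the flange's). Camera axes: x right, y down, z forward; pixel columns grow to the right and rows downward; lengths in m; the calibration is good to about 2 mm. A picture is of the moment at which its call begins: read the wrist's pose just before it. There is no depth.
A pose or a line that the arm cannot do raises IKError and nothing moves.
- sign_off(): hands the job in; it is judged then, once.
The state is a dict: "time": time; "qpos": joint angles; "dq": joint speeds; "tau": joint torques, N m; "position": TCP position; "ee_rot": TCP orientation; "contact_force": force on the tool from outside, world axes, zero at the start; "ft_torque": the same for the moment, N m; "opening": finger opening in m; "grasp_force": force on a finger pad.
Only numpy, scipy, OpenCV 4.12 (cv2) and the standard library are available. Lean on these libraries where they do the work, as an engineer would, in place of code of your own. Each camera call takes 0.05 s, during which the arm holds its last target. There are 200 camera calls.

TASK

The grey cold-room alarm needs its battery out: squeeze the orange release tab in against the cover's black grip rib, swing the tab end of the cover up about 30 degrees while its opposite edge stays in the frame, then draw the cover free and lower it, grip side up, flat into the steel tray without dropping it. Then lift the blue battery pack out and set it down upright on the floor of the green basket, beside the grey pack already there, without dropping it. Leave everything else on the counter where it stands.

Things in the scene. Friction and masses are not known exactly. Their poses are not given: they have to be found in the camera images.
- unit: Grey alarm case, fixed, 170 (x) x 140 (y) x 70 mm high; origin at the centre of its underside, z up. Battery bay in its top: 100 (x) x 90 (y) mm inside, floor 10 mm above the counter, closed by the cover, whose top is flush with the case top at 70 mm. At the -x end a black bar (x = -85 to -58, y = -52 to 52 mm, top at 76.5 mm) holds the cover's tongues down.
- unit_hinge (a point): Line about which the seated cover swings: at (-56, 0, 65) mm of the case, along the case's y. With the tab held in, the cover's +x end swings up about it; from about 30 degrees the cover comes free when drawn 15 to 25 mm along its own +x, and then up.
- cover: Loose white snap-in cover, about 125 g: plate 112 (x) x 100 (y) x 5 mm; origin at the centre of the plate's underside, at (0, 0, 65) mm of the case when seated, axes then parallel to the case's; 2 mm of play. Two tongues stick 8 mm out of its -x edge, under the case's bar, so that edge cannot rise straight up. The orange tab and the black grip rib stand up on its top.
- cover_edge (a point): Middle of the cover's lower -x edge, at (-56, 0, 0) mm of the cover; coincides with unit_hinge while seated.
- cover_grip (a point): On the cover, midway between the outer face of the free tab and the inner (-x) face of the rib: (28, 0, 18) mm of the cover. The rib is fixed: x = 8 to 12, y = -15 to 15 mm, rising from the plate's top (z = 5) to z = 31 mm. Outer tab face to inner rib face: 40 mm free, 33 mm pressed.
- tab_face (a point): Centre of the outer (+x) face of the orange tab, (48, 0, 18) mm of the cover when free; moves with it. The paddle is 4 mm thick, 24 mm wide, its top at z = 31 mm of the cover. Its catch reaches 9 mm below the plate's underside and hooks under the case's +x rim until the tab is pressed about 5 mm.
- tab (a joint): How far the tab is pressed towards the cover's -x, m: 0 free, 0.007 fully in; sprung, about 4 N to start and 10 N fully in.
- pack: Loose blue battery pack, 220 g, in the bay under the cover: 64 (x) x 50 (y) x 24 mm block with a black grip rib on its top, 12 (x) x 30 (y) x 24 mm high, so 48 mm in all; origin at the centre of its underside; pinch the rib across x.
- tray: Steel tray for the cover, fixed, 170 (x) x 140 (y) x 30 mm, walls and floor 4 mm; origin at the centre of its underside.
- basket: Green basket for dead packs, fixed, 124 (x) x 164 (y) x 50 mm, walls and floor 5 mm; origin at the centre of its underside. The grey pack lies in its -y half; the +y half is free.
- old_pack: Grey battery pack, same shape and size as the blue one, already in the basket; leave it.
- tub: White deli tub with orange lid, 94 mm across, 68 mm high, standing beyond the case; origin under its centre; leave it.
- jar: Amber jar, 56 mm across, 100 mm high, beyond the case; origin under its centre; leave it.
- carton: Small cardboard carton 60 x 110 x 50 mm, between the robot and the case; origin under its centre; leave it.
- bottle: Green bottle, 64 mm across, 190 mm high; origin under its centre; leave it.
- can: Can with red label, 74 mm across, 110 mm high; origin under its centre; leave it.
There are look-alikes about, which are no part of the job. Leave any purple look-alike of the cover alone.

How it is judged (in metres and radians):
On the way, in this order (a step that is already met when the one before it is completed fails the run):
1. the tab is squeezed in by more than 5 mm with the cover still seated in its frame (swung less than 0.1 rad) (value of joint tab above 0.005 m and angle between the z axis of cover and the z axis of unit, either way round below 0.1 rad and distance between cover_edge and unit_hinge below 0.008 m), for 0.05 s.
2. the cover is swung up by more than 0.3 rad while its far edge is still within 12 mm of its seat (angle between the z axis of cover and the z axis of unit, either way round above 0.3 rad and distance between cover_edge and unit_hinge below 0.012 m and z of tab_face in the frame of unit above 0.1 m), for 0.05 s.
3. the cover is brought down into the tray, its underside less than 25 mm above the tray's, still held (x of cover in the frame of tray between -0.04 and 0.04 m and y of cover in the frame of tray between -0.035 and 0.035 m and z of cover in the frame of tray between -0.005 and 0.025 m and angle between cover's own z axis and vertical below 0.2 rad and contact force between the fingers and cover above 0.5 N), for 0.05 s.
4. the blue pack is brought down into the basket, its underside less than 20 mm above the basket's, still held (x of pack in the frame of basket between -0.035 and 0.035 m and y of pack in the frame of basket between -0.055 and 0.055 m and z of pack in the frame of basket between -0.005 and 0.02 m and angle between pack's own z axis and vertical below 0.2 rad and contact force between the fingers and pack above 0.5 N), for 0.05 s.
At the end, for the whole second after the job is handed in: At rest and released: the cover in the tray, grip side up, tilt under 0.2 rad, origin within 40 (x) and 35 mm (y) of the tray's, under 25 mm above it; the blue pack in the basket, tilt under 0.2 rad, origin within 35 (x) and 55 mm (y) of the basket's, under 20 mm above it (x of cover in the frame of tray between -0.04 and 0.04 m and y of cover in the frame of tray between -0.035 and 0.035 m and z of cover in the frame of tray between -0.005 and 0.025 m and angle between each of cover, pack's own z axis and vertical below 0.2 rad and x of pack in the frame of basket between -0.035 and 0.035 m and y of pack in the frame of basket between -0.055 and 0.055 m and z of pack in the frame of basket between -0.005 and 0.02 m and linear speed of each of cover, pack below 0.02 m/s); the robot touches nothing.
It fails at once if the tub, jar, carton, bottle or can is moved more than 30 mm (distance of any of tub, jar, carton, bottle, can from where it was at the start of the episode above 0.03 m).
It fails at once if the old grey pack is moved more than 30 mm (distance of old_pack from where it was at the start of the episode above 0.03 m).
It fails at once if the tub, jar, carton, bottle or can is tipped by more than 0.5 rad (angle between any of tub, jar, carton, bottle, can's own z axis and vertical above 0.5 rad).
It also fails if it takes over 54 s, if anything falls off the work surface, if the arm or the gripper's body presses on something with over 40 N, if the wrist force passes 120 N, or if a joint passes its speed limit or range.

## Working session

There is one attempt and no reset: what is moved stays moved. The work goes in short steps, each a Python script; the robot and the scene stay as the last script left them, time stands still between calls to the robot, and variables do not carry over. Pictures are saved under pics/ and viewed, at most 10 in all, crops included, and the job is handed in when it is done.

```bash
mkdir -p pics; ls; python3 - <<'E'
from bench import *
import cv2,pickle
o=get_obs();print(o)
d={}
for n in("scene","top","wrist"):
    d[n]=get_image(n);cv2.imwrite(f"pics/{n}0.png",d[n]["pixels"][...,::-1])
    print(n,{k:v for k,v in d[n].items() if k!="pixels"})
pickle.dump((o,d),open("d0.pkl","wb"))
E
```

```text
pics
{'time': 0.0, 'qpos': array([-77.90534149,  34.38596482,  -0.14539456,  91.67863119,
         0.10313206,  54.02324488,  -4.57275529]), 'dq': array([ 0.09458873, -0.04274057,  0.08290973, -0.08117733, -0.06511023,
       -0.07433288, -0.0521392 ]), 'tau': array([ 4.68559792e-04, -7.65062070e+01,  1.49793606e+00, -2.52347159e+01,
       -5.23395999e-02,  1.68979622e-02,  1.46217430e-04]), 'position': array([0.20566497, 0.69471695, 0.20885613]), 'ee_rot': array([-1.79912667e+02,  8.24247944e-03,  1.63513292e+02]), 'contact_force': array([ 0.28584828, -0.0402761 ,  0.63205305]), 'ft_torque': array([-0.00662655, -0.01610912, -0.02549054]), 'grasp_force': 0.0, 'opening': 0.09310884493635661}
scene {'vfov': 54.879396240572035, 'cx': 321.0058159050617, 'cy': 239.9999527898749, 'rvec': array([ 1.35606216,  2.0902138 , -0.97009996]), 'tvec': array([ 0.21691629, -0.25438669,  1.53070011])}
top {'vfov': 48.53884432302563, 'cx': 321.3989191972634, 'cy': 227.64448220439525, 'rvec': array([ 2.14505083, -2.13801113,  0.19741415]), 'tvec': array([-0.01582474,  0.52033575,  1.25106164])}
wrist {'vfov': 67.73972325489879, 'cx': 318.576794709725, 'cy': 239.9467137229558, 'T_tool_cam': array([[-4.47767315e-04, -9.54582948e-01, -2.97944954e-01,
         8.35835268e-02],
       [ 9.99999900e-01, -4.25068749e-04, -1.40978695e-04,
         1.28356877e-03],
       [ 7.92876940e-06, -2.97944987e-01,  9.54583042e-01,
        -1.74770183e-01],
       [ 0.00000000e+00,  0.00000000e+00,  0.00000000e+00,
         1.00000000e+00]])}
```

View pics/top0.png

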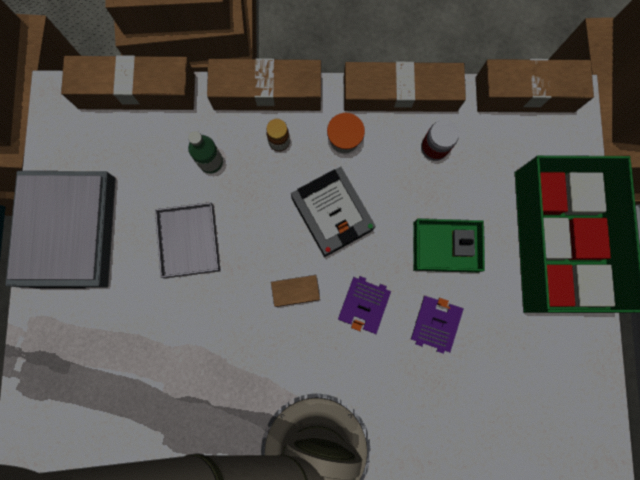

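View pics/scene0.png

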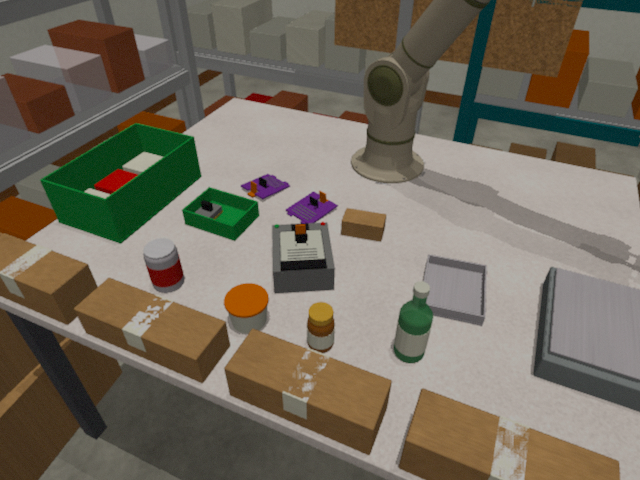

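The top view shows the case near (333,211) with its tab at (344,226), towards the robot. The empty tray is near (189,241). The basket is near (449,246) with the grey pack at (465,243), and the carton is near (296,290). The two purple covers are look-alikes. Next I'll measure with masks and rays.

```bash
cat > h.py <<'E'
import numpy as np,cv2
from scipy.spatial.transform import Rotation as Ro
def campose(im,obs=None):
    """camera centre, R cam->world"""
    if "rvec" in im:
        R=cv2.Rodrigues(im["rvec"])[0]; return -R.T@im["tvec"],R.T
    T=im["T_tool_cam"];Rt=Ro.from_euler("xyz",obs["ee_rot"],degrees=True).as_matrix()
    return obs["position"]+Rt@T[:3,3],Rt@T[:3,:3]
def cast(im,uv,z,obs=None):
    c,R=campose(im,obs);f=240/np.tan(np.radians(im["vfov"]/2))
    uv=np.atleast_2d(np.float64(uv))
    d=np.c_[(uv[:,0]-im["cx"])/f,(uv[:,1]-im["cy"])/f,np.ones(len(uv))]@R.T
    return (c+d*((z-c[2])/d[:,2])[:,None])[:,:2]
def project(im,P,obs=None):
    c,R=campose(im,obs);f=240/np.tan(np.radians(im["vfov"]/2))
    q=(np.atleast_2d(P)-c)@R
    return np.c_[q[:,0]/q[:,2]*f+im["cx"],q[:,1]/q[:,2]*f+im["cy"]]
def blobs(mask,amin=20):
    cs,_=cv2.findContours(mask.astype(np.uint8),cv2.RETR_EXTERNAL,cv2.CHAIN_APPROX_NONE)
    return sorted([c for c in cs if cv2.contourArea(c)>amin],key=cv2.contourArea,reverse=True)
E
python3 - <<'E'
from h import *
import pickle
o,d=pickle.load(open("d0.pkl","rb"));im=d["top"];p=im["pixels"]
hsv=cv2.cvtColor(p,cv2.COLOR_RGB2HSV);H,S,V=[hsv[...,i].astype(int) for i in range(3)]
def roi(m,x0,x1,y0,y1):
    r=np.zeros(m.shape,bool);r[y0:y1,x0:x1]=1;return m&r
def rect(name,c,z):
    r=cv2.minAreaRect(c);b=cast(im,cv2.boxPoints(r),z)
    print(name,"c",b.mean(0).round(4),"sides",np.linalg.norm(b[1]-b[0]).round(3),np.linalg.norm(b[2]-b[1]).round(3),"dirs",np.degrees(np.arctan2(*(b[1]-b[0])[::-1])).round(1))
print("camera",campose(im)[0])
rect("orange",blobs(roi((H<20)&(S>150),330,360,212,240),5)[0],.096)
rect("basket rim",blobs(roi((H>45)&(H<80)&(S>120),405,495,210,280))[0],.05)
for c in blobs(roi((V<120)|(S>60),150,225,195,285))[:1]: rect("tray",c,.03)
for c in blobs(roi((V<40),290,380,165,260),15)[:4]: rect("black",c,.0765)
for c in blobs(roi((V<150),285,380,160,260))[:1]: rect("case",c,.07)
rect("carton",blobs(roi((S>80),265,325,270,312))[0],.05)
for n,px,z in(("bottle",(195,138),.19),("jar",(278,127),.1),("tub",(346,131),.068),("can",(443,133),.11)):print(n,cast(im,px,z).round(3))
v=np.hstack([cv2.resize(p[155:265,280:390],None,fx=4,fy=4,interpolation=2),cv2.resize(p[195:295,150:230],(352,440),interpolation=2)])
cv2.imwrite("pics/crop.png",v[...,::-1])
E
```

```text
camera [0.30463786 0.00685998 1.32034225]
orange c [ 0.5139 -0.0628] sides 0.023 0.023 dirs -67.7
basket rim c [ 0.4787 -0.3215] sides 0.124 0.172 dirs -3.3
tray c [0.4909 0.3134] sides 0.152 0.179 dirs -83.0
black c [ 0.6219 -0.0059] sides 0.104 0.026 dirs -60.3
black c [ 0.5017 -0.0223] sides 0.099 0.201 dirs -19.8
case c [ 0.5621 -0.0392] sides 0.242 0.229 dirs 0.8
carton c [0.3677 0.0483] sides 0.109 0.059 dirs -81.2
bottle [[0.695 0.268]]
jar [[0.755 0.091]]
tub [[ 0.758 -0.074]]
can [[ 0.74  -0.303]]
```

View pics/crop.png

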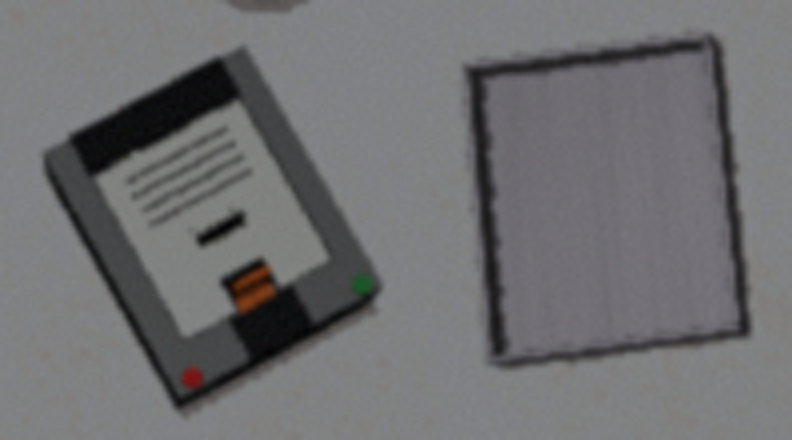

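The crop shows the black bar at the upper-left end of the case, with the rib and orange tab towards the lower right. That puts case +x at about -150° and the case centre near (0.560,-0.041). I'll move over it and refine with the wrist camera.

```bash
python3 - <<'E'
from bench import *
from h import *
import pickle
move_ptp([0.5385,-0.0536,0.26],[180,0,119.7])
o=get_obs();im=get_image("wrist");t=get_image("top")
pickle.dump((o,im,t),open("d1.pkl","wb"))
cv2.imwrite("pics/w1.png",im["pixels"][...,::-1])
print(o["time"],o["position"],o["ee_rot"],o["qpos"].round(1))
E
```

```text
3.0333 [ 0.53874198 -0.05269025  0.2598392 ] [-1.79993805e+02 -1.03423892e-02  1.19790573e+02] [-18.9  19.4  24.9 113.6 -10.7  49.2  41.5]
```

View pics/w1.png

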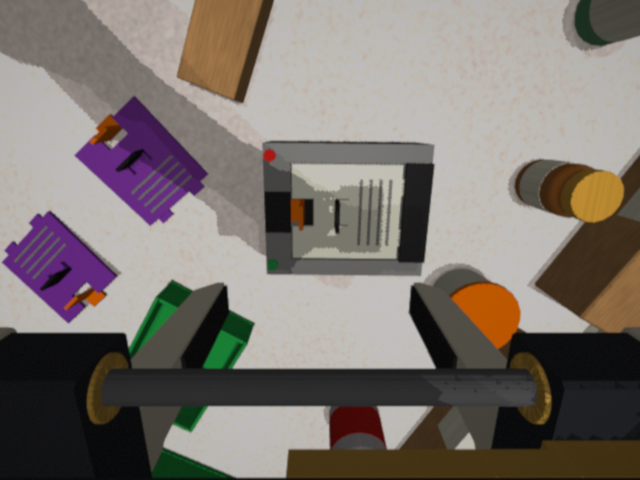

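The wrist view shows the case level in the frame: tab at (297,212), rib at (337,215), bar at (417,212). I'll fit the case and cover from masks in this view.

```bash
python3 - <<'E'
from h import *
import pickle
o,im,t=pickle.load(open("d1.pkl","rb"));p=im["pixels"]
hsv=cv2.cvtColor(p,cv2.COLOR_RGB2HSV);H,S,V=[hsv[...,i].astype(int) for i in range(3)]
def roi(m,x0,x1,y0,y1):
    r=np.zeros(m.shape,bool);r[y0:y1,x0:x1]=1;return m&r
def rect(name,c,z):
    r=cv2.minAreaRect(c);px=cv2.boxPoints(r);b=cast(im,px,z,o)
    a=np.degrees(np.arctan2(*(b[1]-b[0])[::-1]))
    print(name,"c",b.mean(0).round(4),"sides",np.linalg.norm(b[1]-b[0]).round(4),np.linalg.norm(b[2]-b[1]).round(4),"dir",a.round(1),"px",px.round().tolist());return b
rect("bar",blobs(roi(V<70,385,440,140,280))[0],.0765)
rect("LED r",blobs(roi((S>150)&(V>100)&((H<8)|(H>170)),255,280,140,165),5)[0],.07)
rect("LED g",blobs(roi((S>120)&(H>45)&(H<85),255,285,250,280),5)[0],.07)
w=roi((V>170)&(S<60),288,404,150,266)
c=np.vstack(blobs(w,200));rect("white",c,.07)
rect("orange",blobs(roi((S>150)&(H<20),285,320,190,235),5)[0],.096)
for b in blobs(roi(V<60,325,350,190,240),5):rect("rib",b,.096)
for b in blobs(roi(V<60,260,292,180,240),5):rect("patch",b,.07)
print("V rows", V[215,255:350:3])
np.set_printoptions(linewidth=200)
# predicted case outline
def pred(c,yaw,pts):
    R=Ro.from_euler("z",yaw,degrees=True).as_matrix();return project(im,np.array([*c,0])+np.array(pts)/1e3@R.T,o).round(1)
c=np.array([.5598,-.0414])
print("pred",pred(c,-150.3,[[85,70,70],[85,-70,70],[-85,-70,70],[-85,70,70],[-85,52,76.5],[-58,52,76.5],[-58,-52,76.5],[-85,-52,76.5],[56,50,70],[56,-50,70],[48,12,96],[48,-12,96],[12,15,96],[12,-15,96]]).tolist())
E
```

```text
bar c [ 0.6244 -0.0038] sides 0.1059 0.028 dir 118.0 px [[395.0, 262.0], [405.0, 161.0], [433.0, 163.0], [423.0, 264.0]]
LED r c [ 0.4673 -0.0254] sides 0.0099 0.0116 dir 29.8 px [[264.0, 149.0], [274.0, 149.0], [274.0, 161.0], [264.0, 161.0]]
LED g c [ 0.5243 -0.1271] sides 0.0098 0.0105 dir 29.8 px [[268.0, 260.0], [277.0, 260.0], [277.0, 269.0], [268.0, 269.0]]
white c [ 0.5649 -0.0361] sides 0.0979 0.1092 dir 118.5 px [[293.0, 256.0], [293.0, 164.0], [402.0, 164.0], [402.0, 256.0]]
orange c [ 0.5192 -0.0582] sides 0.0144 0.0298 dir 29.8 px [[290.0, 199.0], [305.0, 199.0], [305.0, 229.0], [290.0, 229.0]]
rib c [ 0.5535 -0.0409] sides 0.0038 0.0319 dir 29.8 px [[335.0, 200.0], [339.0, 200.0], [339.0, 232.0], [335.0, 232.0]]
patch c [ 0.5023 -0.0726] sides 0.0266 0.0448 dir 29.8 px [[265.0, 191.0], [291.0, 191.0], [291.0, 233.0], [265.0, 233.0]]
V rows [127 132 128  99  17  16  17  16  17  16  17  15 106 121 121 121  80  17
  16  35 120 120 120 120 120 121 111  27  64 121 121 121]
pred [[262.4, 275.7], [255.9, 144.3], [428.3, 144.5], [416.5, 275.8], [419.5, 262.6], [394.3, 262.6], [401.1, 163.7], [428.5, 163.7], [288.2, 258.6], [285.8, 165.0], [293.3, 231.6], [292.8, 207.7], [329.8, 234.6], [330.1, 204.7]]
```

```bash
python3 - <<'E'
from bench import *
from h import *
import pickle
move_l([.5409,-.0512,.150],.15,[180,0,119.6])
o=get_obs();im=get_image("wrist")
pickle.dump((o,im),open("d2.pkl","wb"));p=im["pixels"]
cv2.imwrite("pics/w2.png",p[...,::-1])
print(o["time"],o["position"],o["ee_rot"])
E
```

```text
4.0167 [ 0.54130535 -0.05135573  0.15059624] [1.79961232e+02 2.58894292e-02 1.19591560e+02]
```

View pics/w2.png

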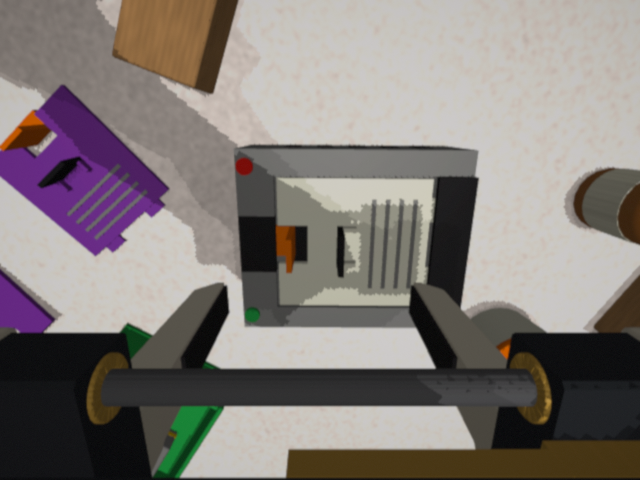

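The tab spans about u 276–297, v 225–272, and the rib about u 337–345, v 227–275. I'll cast their top edges.

```bash
python3 - <<'E'
from h import *
import pickle
np.set_printoptions(precision=4,suppress=True)
o,im=pickle.load(open("d2.pkl","rb"));p=im["pixels"]
hsv=cv2.cvtColor(p,cv2.COLOR_RGB2HSV);H,S,V=[hsv[...,i].astype(int) for i in range(3)]
def bx(m,x0,x1,y0,y1):
    r=np.zeros(m.shape,bool);r[y0:y1,x0:x1]=1;return cv2.boundingRect(blobs(m&r,5)[0])
Rt=Ro.from_euler("xyz",o["ee_rot"],degrees=True).as_matrix()
def tool(px,z):
    w=cast(im,px,z,o);return (np.c_[w,np.full(len(w),z)]-o["position"])@Rt
a=bx((S>150)&(H<20),265,310,200,290);b=bx(V<70,328,352,210,290)
print("tab",a,"rib",b)
print("tab outer top edge tool",tool([[a[0],a[1]+2],[a[0],a[1]+a[3]/2]],.096))
print("rib -x top edge tool",tool([[b[0]+b[2],b[1]],[b[0]+b[2],b[1]+b[3]]],.096))
r=bx((S>150)&(V>100)&((H<8)|(H>170)),230,260,150,180);g=bx((S>120)&(H>45)&(H<85),240,265,300,325)
print("leds",tool([[r[0]+r[2]/2,r[1]+r[3]/2],[g[0]+g[2]/2,g[1]+g[3]/2]],.07))
# cover edges
print("white row230 cols",[i for i in range(265,300) if V[190,i]-V[190,i-1]>25], "bar edges",[i for i in range(400,480) if abs(V[200,i]-V[200,i-1])>25],"case right px")
print("cover +x edge",tool([[277,190]],.07),"bar front",tool([[435,200]],.0765),"bar back",tool([[475,200]],.0765), "case +x edge",tool([[236,200]],.07))
E
```

```text
tab (275, 225, 21, 48) rib (337, 227, 8, 50)
tab outer top edge tool [[ 0.0219 -0.0282  0.0546]
 [ 0.0064 -0.0288  0.0546]]
rib -x top edge tool [[ 0.0218  0.0183  0.0546]
 [-0.0141  0.0191  0.0546]]
leds [[ 0.0588 -0.0516  0.0805]
 [-0.0582 -0.0522  0.0806]]
white row230 cols [276] bar edges [400, 404, 413, 418, 432, 435, 436, 475, 476] case right px
cover +x edge [[ 0.0422 -0.029   0.0806]] bar front [[0.0362 0.0828 0.0741]] bar back [[0.0362 0.111  0.0742]] case +x edge [[ 0.035  -0.0589  0.0805]]
```

The orange strip at u=276 is at the level of the cover edge, and the paddle's top edge is at about u=287. That puts the TCP at case x≈26 mm and laterally centred, and the case centre at about (0.5639,-0.0386). Now I'll descend and squeeze, after checking the swing poses with IK.

```bash
cat >> h.py <<'E'
C=np.array([.5639,-.0386,0]);YAW=-150.4
RC=Ro.from_euler("z",YAW,degrees=True)
G=np.array([.0245,0,.023])   # TCP in cover
def rpy(R): return R.as_euler("xyz",degrees=True)
TOOL=Ro.from_euler("xyz",[180,0,119.6],degrees=True)
def swing(a,draw=0,up=0,g=None):
    """TCP pose for cover swung a deg, drawn along own x, lifted"""
    g=G if g is None else g
    Rs=Ro.from_euler("y",-a,degrees=True)
    p=np.array([-.056,0,.065])+Rs.apply(g+np.array([.056+draw,0,0]))
    return C+RC.apply(p)+[0,0,up], rpy(RC*Rs*RC.inv()*TOOL)
E
python3 - <<'E'
from bench import *
from h import *
for a,d,u in((0,0,0),(15,0,0),(33,0,0),(33,.022,0),(33,.022,.12)):
    q=solve_ik(*swing(a,d,u));print(a,d,u,swing(a,d,u)[0].round(3),None if q is None else np.round(q))
command_gripper(.07)
p,r=swing(0)
print(move_l(p,.08,r,stop_force=8),get_obs()["position"],p)
command_gripper(0.0);sleep(.1)
o=get_obs();print(o["time"],o["opening"],o["grasp_force"],o["contact_force"],o["position"])
im=get_image("wrist");cv2.imwrite("pics/w3.png",im["pixels"][...,::-1])
E
```

```text
0 0 0 [ 0.543 -0.051  0.088] [-12.  33.  17. 122. -20.  27.  50.]
15 0 0 [ 0.55  -0.046  0.108] [-21.  38.  25. 111. -11.  47.  39.]
33 0 0 [ 0.565 -0.038  0.128] [-26.  47.  30.  98.  -5.  70.  34.]
33 0.022 0 [ 0.549 -0.047  0.14 ] [-26.  45.  30. 100.  -5.  69.  34.]
33 0.022 0.12 [ 0.549 -0.047  0.26 ] [-29.  38.  34.  95.  -2.  81.  36.]
False [ 0.54280876 -0.05082165  0.0882564 ] [ 0.54259737 -0.05070158  0.088     ]
6.8667 0.0004979422773997496 0.0 [-0.36317533  0.56839623 -0.22883224] [ 0.54260565 -0.05072057  0.0880041 ]
```

View pics/w3.png

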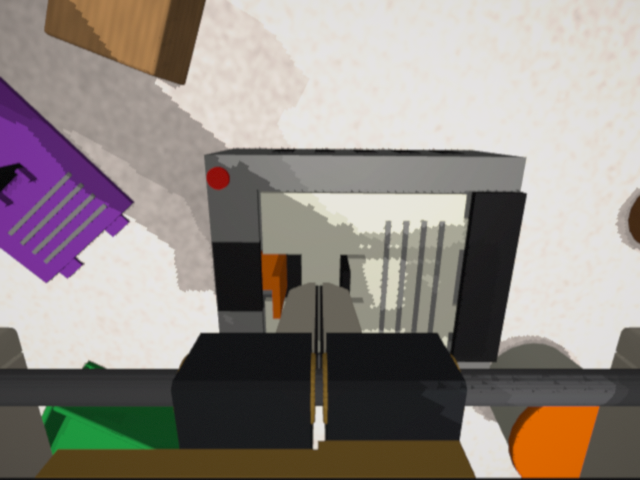

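The fingers closed fully without gripping, and they sit in the gap between the tab and the rib. I'll lift straight out and check the opening readings before retrying.

```bash
python3 - <<'E'
from bench import *
from h import *
p,r=swing(0)
print(nose_length() if callable(nose_length) else nose_length)
move_l(p+[0,0,.05],.15);o=get_obs();print(o["time"],o["opening"],o["contact_force"].round(1))
command_gripper(.07);o=get_obs();print(o["time"],o["opening"])
im=get_image("wrist");cv2.imwrite("pics/w4.png",im["pixels"][...,::-1])
s=get_image("scene")["pixels"][200:310,240:360]
cv2.imwrite("pics/s4.png",cv2.resize(s,None,fx=5,fy=5)[...,::-1])
E
```

```text
0.014
7.4 0.0004976340084126869 [-0.5  0.7  0. ]
8.5917 0.07005964333423739
```

View pics/w4.png

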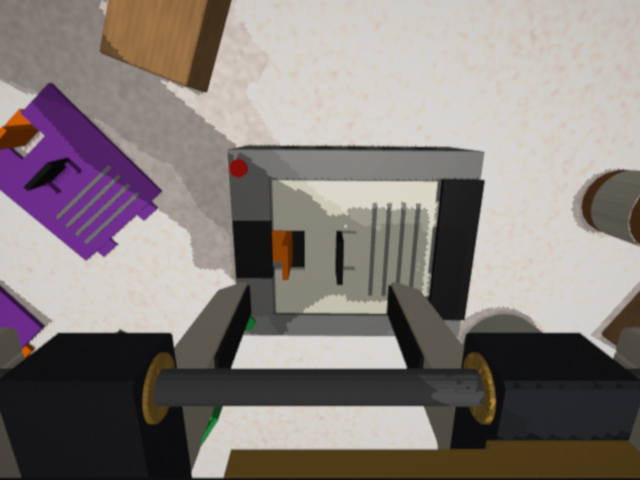

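View pics/s4.png

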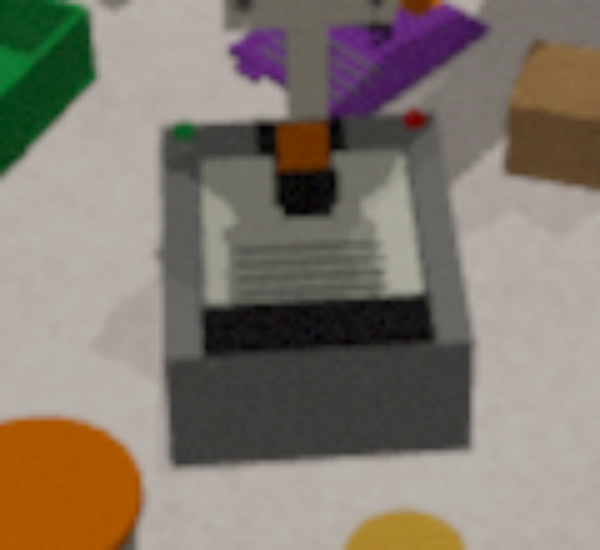

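In w4 the inner tip edges are at u≈250 and 389. That scale puts the real fingertips about 10 mm behind the stated TCP instead of 14 mm ahead, so the first close passed just above the rib. I'll touch down on the plate to calibrate the tip height, then back off 4 mm and squeeze.

```bash
python3 - <<'E'
from bench import *
from h import *
p,r=swing(0)
move_l([p[0],p[1],.082],.15,r)
hit=move_l([p[0],p[1],.050],.025,stop_force=5)
o=get_obs();print("hit",hit,o["time"],o["position"],o["contact_force"].round(1))
z=o["position"][2]
if hit and z<.075:
    move_l([p[0],p[1],z+.0045],.05)
    command_gripper(0.0);sleep(.1)
o=get_obs();print(o["time"],o["opening"],o["grasp_force"],o["contact_force"].round(2),o["position"])
E
```

```text
hit True 10.05 [ 0.542531   -0.05068817  0.06144517] [-1.7  0.1  8.2]
11.0833 0.032640609133130265 29.98323082923889 [-0.25  0.25  1.44] [ 0.54257865 -0.05069907  0.06599379]
```

The tab is fully squeezed: opening 32.6 mm, grip force 30 N. Now I'll swing the cover up.

```bash
python3 - <<'E'
from bench import *
from h import *
g=np.array([.0245,0,.001])
for a in (4,8,12,17,22,27,33):
    p,r=swing(a,g=g);move_l(p,.05,r)
    o=get_obs();print(a,o["time"].__round__(2),o["opening"].__round__(4),round(o["grasp_force"],1),o["contact_force"].round(1),(o["position"]-p).round(4))
    if np.linalg.norm(o["contact_force"])>40:print("stop");break
sleep(.1)
im=get_image("wrist");s=get_image("scene")["pixels"][180:310,240:360]
cv2.imwrite("pics/s5.png",np.hstack([cv2.resize(s,(443,480)),cv2.resize(im["pixels"],None,fx=.5,fy=.5)[:, :].repeat(2,0)])[...,::-1])
E
```

```text
4 11.35 0.0324 30.0 [-0.7 -0.6 -1.6] [ 0.0007  0.0008 -0.0003]
8 11.61 0.0326 29.9 [-0.8 -0.1 -1.2] [ 0.0001  0.0004 -0.0005]
12 11.87 0.0324 29.9 [-0.2  0.4 -1.8] [ 0.      0.0002 -0.0006]
17 12.16 0.0328 29.9 [ 0.  -0.9 -2.1] [-0.0001  0.0001 -0.0007]
22 12.45 0.0327 29.9 [-0.4  0.7 -0.9] [-0.0002 -0.0001 -0.0007]
27 12.74 0.0328 29.9 [-0.5  0.9 -1.4] [-0.0003 -0.0001 -0.0007]
33 13.06 0.0326 29.9 [ 0.1  0.3 -1.4] [-0.0003 -0.0002 -0.0008]
```

View pics/s5.png

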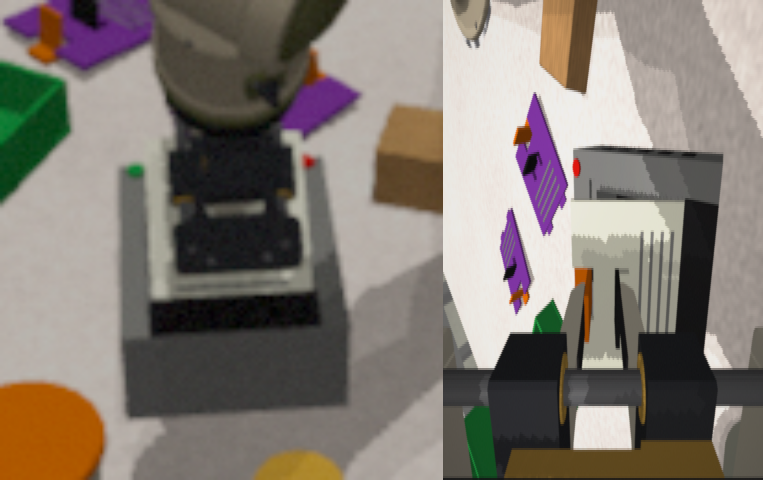

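The cover is swung about 33° with its far edge still under the bar, and the wrist force is negligible. Next I'll draw it free, level it and carry it to the tray.

```bash
python3 - <<'E'
from bench import *
from h import *
g=np.array([.0245,0,.001])
def rep(n):
    o=get_obs();print(n,round(o["time"],2),round(o["opening"],4),round(o["grasp_force"],1),o["contact_force"].round(1),o["position"].round(4));return o
p,r=swing(33,.022,g=g);move_l(p,.05,r);rep("drawn")
p,r=swing(33,.022,.14,g=g);move_l(p,.15,r);rep("up")
Rc=Ro.from_euler("z",-173,degrees=True)*Ro.from_euler("y",-5,degrees=True)
r=rpy(Rc*RC.inv()*TOOL);org=np.array([.500,.3186,.0089])
t=org+Rc.apply(g);print("target",t,r)
move_ptp(t+[0,0,.16],r);rep("over")
o=get_obs();im=get_image("wrist");tp=get_image("top")
import pickle;pickle.dump((o,im,tp),open("d3.pkl","wb"))
a=cv2.resize(im["pixels"],(400,300));b=cv2.resize(tp["pixels"][180:300,120:280],(400,300))
cv2.imwrite("pics/p6.png",np.hstack([a,b])[...,::-1])
E
```

```text
drawn 13.85 0.0327 29.9 [ 0.3  0.5 -1.5] [ 0.5384 -0.053   0.1218]
up 14.93 0.0328 29.9 [ 1.1 -0.2 -2.1] [ 0.5379 -0.0529  0.2609]
target [0.47586166 0.31563618 0.01203151] [-175.    0.   97.]
over 16.34 0.0328 29.9 [-0.3  0.1 -1.3] [0.4767 0.3145 0.1722]
```

View pics/p6.png

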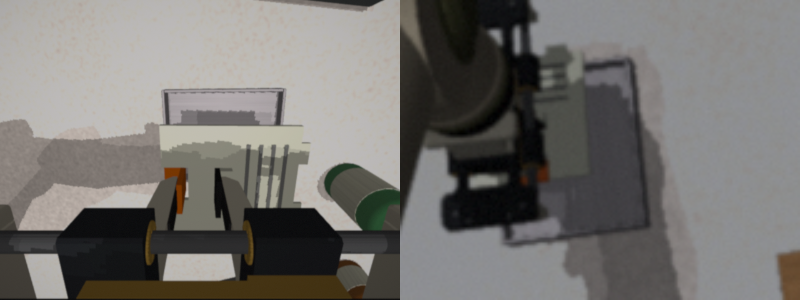

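The cover is held level over the tray. In the wrist view the tray's far-edge corners are at full-resolution pixels of about (261,144) and (456,141). I'll use them to correct the tray centre, then lower.

```bash
python3 - <<'E'
from bench import *
from h import *
import pickle
np.set_printoptions(precision=4,suppress=True)
o,im,tp=pickle.load(open("d3.pkl","rb"))
k=cast(im,[[261,144],[457,141]],.03,o);e=k[1]-k[0];L=np.linalg.norm(e);e/=L
n=np.array([-e[1],e[0]]);c=k.mean(0)-.07*n
yaw=np.degrees(np.arctan2(e[1],e[0]));print("edge",L,"yaw",yaw,"centre",c)
if np.linalg.norm(c-[.495,.318])>.02 or abs(yaw-7)>5: raise SystemExit("check")
c=(c*2+np.array([.495,.318]))/3
g=np.array([.0245,0,.001])
Rc=Ro.from_euler("z",-173,degrees=True)*Ro.from_euler("y",-5,degrees=True)
r=rpy(Rc*RC.inv()*TOOL);org=np.array([*c,.0089])-.005*Rc.apply([1,0,0]);org[2]=.0089
t=org+Rc.apply(g)
def rep(n):
    o=get_obs();print(n,round(o["time"],2),round(o["opening"],4),round(o["grasp_force"],1),o["contact_force"].round(1),o["position"]);return o
move_l(t+[0,0,.035],.12,r);rep("near")
hit=move_l(t+[0,0,-.006],.025,stop_force=3);rep(f"hit {hit}")
E
```

```text
edge 0.1655096224555834 yaw 7.941646882005539 centre [0.4979 0.3202]
near 17.63 0.0329 29.9 [-0.5  0.1 -0.8] [0.4781 0.3172 0.0476]
hit True 18.87 0.0324 30.0 [0.8 0.4 4.3] [0.4779 0.3171 0.0127]
```

The cover touched down at the expected height. I'll release it and go to look at the pack.

```bash
python3 - <<'E'
from bench import *
from h import *
import pickle
np.set_printoptions(precision=4,suppress=True)
sleep(.15);command_gripper(.056);sleep(.1)
o=get_obs();print(o["time"],o["opening"],o["contact_force"])
move_l(o["position"]+[0,0,.03],.06);o=get_obs();print(o["opening"],o["contact_force"])
move_l(o["position"]+[0,0,.15],.25)
tp=get_image("top")
move_ptp([C[0],C[1],.18],[180,0,119.6]);sleep(.1)
o=get_obs();im=get_image("wrist");tp2=get_image("top")
pickle.dump((o,im,tp,tp2),open("d4.pkl","wb"));print(o["time"],o["position"],o["ee_rot"])
p=im["pixels"];hsv=cv2.cvtColor(p,cv2.COLOR_RGB2HSV);H,S,V=[hsv[...,i].astype(int) for i in range(3)]
for b in blobs((H>100)&(H<125)&(S>100),100)[:3]:
    q=cv2.minAreaRect(b);w=cast(im,cv2.boxPoints(q),.034,o);print("blue",cv2.boundingRect(b),w.mean(0),np.linalg.norm(w[1]-w[0]),np.linalg.norm(w[2]-w[1]),np.degrees(np.arctan2(*(w[1]-w[0])[::-1])))
    x,y,ww,h=cv2.boundingRect(b);m=np.zeros(V.shape,bool);m[y:y+h,x:x+ww]=1
    for k in blobs((V<60)&(S<130)&m,20)[:3]:
        q=cv2.minAreaRect(k);w=cast(im,cv2.boxPoints(q),.058,o);print("  black",cv2.boundingRect(k),w.mean(0),np.linalg.norm(w[1]-w[0]),np.linalg.norm(w[2]-w[1]),np.degrees(np.arctan2(*(w[1]-w[0])[::-1])))
cv2.imwrite("pics/w7.png",p[...,::-1])
E
```

```text
19.725 0.055841847770631475 [ 0.2354  0.1911 -0.0456]
0.055963357407687445 [ 1.3077 -0.9322 -0.4158]
22.6417 [ 0.5641 -0.0371  0.1797] [-179.9884   -0.0291  119.7116]
blue (284, 196, 73, 58) [ 0.5667 -0.0367] 0.06459888511319745 0.05313333705097569 32.50236814594654
  black (315, 212, 13, 37) [ 0.5659 -0.0352] 0.009933646973765517 0.032070016635555657 32.34435485750492
  black (284, 209, 6, 45) [ 0.5392 -0.052 ] 0.004218692299713763 0.039559967670947445 36.272685590024224
  black (297, 249, 60, 5) [ 0.5808 -0.0507] 0.051854184285431995 0.003709840680758139 33.78489261239026
```

The pack is at (0.566,-0.036), turned 32.5°. I'll grip its rib, lift, and measure the basket from above.

```bash
python3 - <<'E'
from bench import *
from h import *
import pickle
np.set_printoptions(precision=4,suppress=True)
def rep(n):
    o=get_obs();print(n,round(o["time"],2),round(o["opening"],4),round(o["grasp_force"],1),o["contact_force"].round(1),o["position"]);return o
command_gripper(.035)
t=np.array([.566,-.036,.030]);r=[180,0,122.5]
move_l(t+[0,0,.04],.15,r)
hit=move_l(t,.05,stop_force=6);o=rep(f"down {hit}")
command_gripper(0);o=rep("grip")
if not .009<o["opening"]<.016: raise SystemExit("no grip")
move_l(t+[0,0,.16],.2);rep("lift")
move_ptp([.486,-.285,.19],[180,0,86.7]);sleep(.1)
o=rep("over");im=get_image("wrist");tp=get_image("top");pickle.dump((o,im,tp),open("d5.pkl","wb"))
p=im["pixels"];hsv=cv2.cvtColor(p,cv2.COLOR_RGB2HSV);H,S,V=[hsv[...,i].astype(int) for i in range(3)]
for b in blobs((H>45)&(H<80)&(S>100),200)[:4]:
    print("green",cv2.boundingRect(b),cv2.approxPolyDP(b,6,True).reshape(-1,2).tolist())
for b in blobs((H>100)&(H<125)&(S>100),100)[:3]:print("blue",cv2.boundingRect(b))
cv2.imwrite("pics/w8.png",p[...,::-1])
_,im4,t1,t2=pickle.load(open("d4.pkl","rb"));p=t2["pixels"]
h2=cv2.cvtColor(p,cv2.COLOR_RGB2HSV);m=np.zeros(p.shape[:2],bool);m[215:275,412:487]=1
gr=(h2[...,0]>45)&(h2[...,0]<80)&(h2[...,1]>120)
for b in blobs(m&~gr&(h2[...,1]<90),60):
    q=cv2.minAreaRect(b);w=cast(t2,cv2.boxPoints(q),.029);print("notgreen",cv2.boundingRect(b),w.mean(0))
E
```

```text
down False 25.16 0.0349 0.0 [-1.3 -0.1 -0.1] [ 0.5661 -0.0361  0.0301]
grip 25.66 0.0119 30.0 [-1.   0.2  2.5] [ 0.566  -0.036   0.0302]
lift 26.61 0.012 30.0 [ 1.  -0.2 -1.7] [ 0.5653 -0.0357  0.1891]
over 27.73 0.0116 30.0 [ 0.4  0.2 -1.7] [ 0.4871 -0.2831  0.1896]
green (245, 174, 139, 160) [[376, 174], [246, 183], [258, 333], [261, 241], [376, 241], [381, 256], [383, 180]]
green (487, 407, 57, 72) [[493, 407], [487, 440], [507, 477], [543, 478]]
green (295, 406, 48, 43) [[298, 407], [296, 448], [342, 448], [338, 406]]
green (350, 12, 17, 20) [[359, 12], [350, 19], [356, 31], [366, 21]]
blue (257, 246, 124, 84)
notgreen (412, 215, 75, 60) [ 0.483  -0.3282]
```

```bash
python3 - <<'E'
from h import *
import pickle
np.set_printoptions(precision=4,suppress=True)
o,im,tp=pickle.load(open("d5.pkl","rb"))
p=im["pixels"];hsv=cv2.cvtColor(p,cv2.COLOR_RGB2HSV)
g=(hsv[...,0]>45)&(hsv[...,0]<80)&(hsv[...,1]>100)
b=blobs(g,200)[0].reshape(-1,2)
top=[[x,b[b[:,0]==x][:,1].min()] for x in (255,275,295,315,335,355,370)]
print("top edge",top)
k=cast(im,top,.05,o);print(k);e=np.polyfit(k[:,0],k[:,1],1);print("yaw",np.degrees(np.arctan(e[0])))
print("left/right outer",cast(im,[[b[:,0].min(),190],[b[:,0].max(),185]],.05,o), [[y,b[b[:,1]==y][:,0].min(),b[b[:,1]==y][:,0].max()] for y in (180,184,188,195,205,220,240)])
o0,d=pickle.load(open("d0.pkl","rb"));t=d["top"];h=cv2.cvtColor(t["pixels"],cv2.COLOR_RGB2HSV)
gr=((h[...,0]>45)&(h[...,0]<85)&(h[...,1]>90)).astype(np.uint8);m=np.zeros_like(gr);m[212:278,408:492]=1;gr*=m
f=np.zeros_like(gr);cv2.drawContours(f,blobs(gr)[:1],-1,1,-1)
for c in blobs((f==1)&(gr==0),30):
    q=cv2.minAreaRect(c);w=cast(t,cv2.boxPoints(q),.029);print("old",cv2.boundingRect(c),w.mean(0),np.linalg.norm(w[1]-w[0]),np.linalg.norm(w[2]-w[1]))
    print(w)
E
```

```text
top edge [[255, np.int32(177)], [275, np.int32(176)], [295, np.int32(176)], [315, np.int32(175)], [335, np.int32(175)], [355, np.int32(174)], [370, np.int32(174)]]
[[ 0.4341 -0.2358]
 [ 0.4517 -0.2359]
 [ 0.4691 -0.2369]
 [ 0.4866 -0.2369]
 [ 0.504  -0.2379]
 [ 0.5214 -0.238 ]
 [ 0.5344 -0.2387]]
yaw -1.6465008841476192
left/right outer [[ 0.4241 -0.2467]
 [ 0.5457 -0.2489]] [[180, np.int32(251), np.int32(383)], [184, np.int32(246), np.int32(383)], [188, np.int32(246), np.int32(383)], [195, np.int32(246), np.int32(383)], [205, np.int32(247), np.int32(383)], [220, np.int32(248), np.int32(382)], [240, np.int32(250), np.int32(382)]]
old (453, 230, 22, 26) [ 0.4876 -0.3641] 0.05211473990909175 0.06218558829929708
[[ 0.5185 -0.3394]
 [ 0.5188 -0.3915]
 [ 0.4566 -0.3886]
 [ 0.4564 -0.3369]]
```

The basket centre is about (0.485,-0.324) and the old pack's near edge is at y≈-0.338. I'll set the pack down at (0.486,-0.291), which leaves about 20 mm on each side.

```bash
python3 - <<'E'
from bench import *
from h import *
np.set_printoptions(precision=4,suppress=True)
def rep(n):
    o=get_obs();print(n,round(o["time"],2),round(o["opening"],4),round(o["grasp_force"],1),o["contact_force"].round(1),o["position"]);return o
t=np.array([.486,-.291,.025]);r=[180,0,87.5]
move_l(t+[0,0,.07],.15,r);rep("near")
hit=move_l(t+[0,0,.02],.08,stop_force=6);rep(f"mid {hit}")
if hit: raise SystemExit
hit=move_l(t-[0,0,.006],.025,stop_force=3);o=rep(f"hit {hit}")
if o["position"][2]>.034: raise SystemExit
sleep(.15);command_gripper(.032);sleep(.1);o=rep("open")
move_l(o["position"]+[0,0,.04],.08);o=rep("up")
move_l(o["position"]+[0,0,.14],.25)
move_ptp([.48,-.12,.30],[180,0,87.5]);sleep(.3)
tp=get_image("top");o=rep("clear")
import pickle;pickle.dump(tp,open("d6.pkl","wb"))
h=cv2.cvtColor(tp["pixels"],cv2.COLOR_RGB2HSV);H,S=h[...,0],h[...,1]
for b in blobs((H>100)&(H<125)&(S>100),30)[:6]:print("blue",cv2.boundingRect(b),cast(tp,cv2.minAreaRect(b)[0],.029))
m=np.zeros(H.shape,bool);m[195:290,145:230]=1
for b in blobs(m&(S>150)&(H<20),4):print("tab",cv2.boundingRect(b),cast(tp,cv2.minAreaRect(b)[0],.04))
cv2.imwrite("pics/t9.png",tp["pixels"][...,::-1])
E
```

```text
near 28.62 0.0117 30.0 [-0.1 -0.9 -1.6] [ 0.4863 -0.2913  0.0955]
mid False 29.39 0.0119 30.0 [ 0.3 -0.8 -1.7] [ 0.486  -0.2913  0.0451]
hit True 30.16 0.0121 30.0 [-0.8  0.   3.9] [ 0.486  -0.291   0.0249]
open 30.98 0.0321 0.0 [ 0.5  0.3 -0.6] [ 0.4856 -0.2906  0.0247]
up 31.63 0.0321 0.0 [1.1 0.2 0.4] [ 0.4858 -0.2904  0.0649]
clear 33.49 0.032 0.0 [ 0.2 -0.5 -0.9] [ 0.4798 -0.1208  0.2996]
blue (425, 232, 21, 26) [[ 0.4822 -0.2935]]
tab (182, 251, 12, 11) [[0.45   0.3073]]
```

The blue pack is at (0.482,-0.294) in the basket, and the tab's position shows the cover lying in the tray as placed. The arm is clear, so I'll hand in.

```bash
python3 -c "
from bench import *
print(sign_off())"
```

```text
the job is handed in; nothing more can be done
None
```

The job is handed in at about 34 s of the 54 s allowed: the cover lies grip side up in the steel tray and the blue pack stands upright in the green basket beside the grey one. The first squeeze closed on air just above the rib, because the fingertips sit about 23 mm further back than stated; the retry gripped. I never looked at the other items on the counter again, and the hand-in returned no verdict.

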